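Tighten the tin's taper plug with its square key until snug

ROBOT

A 7-joint arm with a two-finger parallel gripper is mounted at the origin on the work surface. World frame = base frame: x ahead of the robot, y to its left, z up, the work surface at z = 0. Lengths are in mm, angles in rad, forces in N, time in s.
With the tool pointing down it reaches from about 400 to 850 mm from the base axis. Payload 6.9 kg.
Tool frame: the origin (TCP) lies on the centre line of the jaws, within the pads' length; the fingertips stand 14 mm ahead of it and the grasp point (between the pads) lies 5 mm behind it; z points along the fingers, x is the direction in which the jaws open and shut, and the axes are right-handed (so a half turn about z gives the same grasp; the last joint's range is limited). The gripper opens to 85 mm and grips with 20 to 120 N. Pads are 22 mm wide; open, the fingers measure 114 mm over their backs; the gripper's body (76 mm by 85 mm) begins 54 mm behind the grasp point. The pads swing forward as they close: fully open they stand 13 mm farther back than shut.
Start: joints at [1.27, 0.507, -0.238, 1.5, 0.126, 1.149, -0.155], TCP at [246.691, -574.242, 205.375] pointing down, gripper open.
Joint ranges: [-3.08, 3.08], [-0.24, 2.05], [-1.43, 1.35], [0, 2.5], [-1.52, 4.66], [0.17, 1.96], [-2.89, 2.89]. Speed limits (rad/s): [2.39, 2.39, 3.14, 3.14, 3.14, 3.14, 3.14].

INTERFACE

Orientations are given as a unit quaternion [x, y, z, w].
In Python, from station import sense, grab_frame, finish_job gives the robot as it stands. The module is installed in compiled form; this text tells all that it offers.
- The arm moves only by the tool step_arm, never from a script. Its argument "rows" is a list of rows, each a list of 5 numbers: the opening, from 0 (shut) to 1 (fully open), then the shift along the tool's x, y, z in mm, then the turn about the tool's z in rad. In form: [[fingers, dx, dy, dz, twist], ...]. A call has 1 to 20 rows; each row shifts and turns the pose as measured when the row begins, along the tool's axes as they then stand; what a row does not reach is not made up. A row lasts 1/12 s, in which the tool goes at most 41.7 mm and 7.16 degrees, less where a joint would pass 70% of its speed; a pose out of reach is approached as far as the arm can. A call with a gripper value outside its range is refused whole. The fingers move at their own pace and stop on an object; "squeeze" is the grip in N (left out, the last holds). Time passes only in rows, so rows that do not move let the fingers close. It gives the time, the measured TCP pose, the force and the opening at its end, in the units of the state.
- sense(): the state, without advancing time (a new reading comes with each control period).
- grab_frame(name): name is "scene" or "top" or "wrist"; returns a dict with "color" (420x560x3 uint8, blue, green, red), "depth" (420x560 float32, mm along the optical axis (not along the pixel's ray), 0 where there is no reading), "mtx" (3x3 intrinsics, pixels), "T" (4x4, takes a point from camera to world coordinates); the wrist camera has in their place "T_tool_cam" (4x4, takes a point from camera to tool coordinates, whose origin is the TCP and whose axes are the tool frame's). Camera axes: x right, y up, looking along -z (the intrinsics and any distortion apply to the point x, -y, -z); pixel columns grow to the right and rows downward; lengths in mm; the calibration is good to about 2 mm. A picture is of the moment at which its call begins: read the wrist's pose just before it.
- finish_job(): hands the job in, once; it reports no verdict.
The state is a dict: "t": time; "joint_positions": joint angles; "qvel": joint speeds; "tau": joint torques, N m; "eef_pos": TCP position; "orientation": TCP orientation; "force": force on the tool from outside, world axes, zero at the start; "moment": the same for the moment, N m; "grip_width": finger opening in mm.
Only numpy, scipy, OpenCV 4.12 (cv2) and the standard library are available. Lean on these libraries where they do the work, as an engineer would, in place of code of your own. Each camera call takes 0.05 s, during which the arm holds its last target.

TASK

Take the square T-key out of its wooden rest, seat it fully in the square hole of the threaded taper plug in the tin's lid, and turn it clockwise until the plug goes snug: clearly tight, but not forced any further, because over-turning crushes the seal. Then let go and leave the key standing in the plug. Do not press hard on the tin, and leave the other things on the table alone.

Things in the scene. Friction and masses are not known exactly. Their poses are not given: they have to be found in the camera images.
- tin: Squat round metal tin, 180 mm across, lid at 70 mm; full, it does not move; press on it with under 40 N (a seated key stands on it). Origin: centre of its underside, on the table. Mid-lid is a dark steel collar, 82 mm outside, 67 mm inside, its rim 92 mm above the table and level with the plug's top. The plug sits inside it and is turned with the key.
- socket (a point): Centre of the mouth of the square hole in the plug's top, 92 mm above the table, on the plug's vertical turning axis. x, y: square to the hole's sides, turning with the plug; z up. Plug head: 42 mm square steel. Hole 18 mm wide, 16 mm deep, 3 mm chamfer round the mouth; the key fits at any quarter turn. Tightens clockwise seen from above and stays where it is left.
- plug_head (a point): Middle of the plug's head, 9 mm below socket. It turns free (0.03 N m) for an unknown 0.25 to 0.9 rad, then the taper bites: resistance jumps to 0.25 N m and climbs 0.5 N m per rad of further turning; held still, a hand feels up to 0.1 less. Snug: 0.05 rad or more past the bite, 0.28 to 0.4 N m turning. Over-tight: 0.45 rad past it. The biting angle differs each time, unseen.
- seal_ring (a point): Centre of the thin rubber seal hidden under the plug's head, on the same axis. Still while the plug runs free; from the bite on it goes down 3 mm per rad: 0.15 mm or more is snug, over 1.35 mm is crushed. These movements are lost in the measuring noise.
- key: Loose steel T-key, about 0.2 kg, upright, 72 mm tall. Origin: centre of the lower end of its shank, z up along it. Shank 16 mm square, 46 mm long, below a flat cross bar. It fits the plug's hole with 1 mm to spare each side (about 0.13 rad of play); fully seated its origin is 16 mm below the hole's mouth.
- key_bar (a point): Middle of the key's cross bar, 59 mm above the key's origin; axes as the key's. The bar is 80 mm long along x, 16 mm thick along y (as the shank), 26 mm tall: 46 to 72 mm above the origin. Grip it firmly from above, at its middle, across the 16 mm.
- rest: Fixed wooden block 75 x 75 x 35 mm with a loose square hole 24 mm wide and 25 mm deep in which the key stands at the start, its lower end 10 mm above the table. Origin: centre of its underside.
- bowl: Bystander: white plastic bowl, 110 mm across, 40 mm high. Origin under its centre.
- ink_jar: Bystander: grey ink jar, 64 mm across, 75 mm high. Origin under its centre.
- spray_bottle: Bystander: white can, 52 mm across, 150 mm high. Origin under its centre.
- squeegee: Bystander: wooden squeegee with rubber blade lying flat, 200 mm long along its y, 22 mm high. Origin under the wood's centre.
There are look-alikes about, which are no part of the job. Leave any blue or red look-alike of the key alone.

How it is judged:
By the outcome, as a careful person would: the job done as asked, in the order asked, and still so for the second after the job is handed in, with the robot touching nothing.
It also fails if it takes over 61 s, if anything falls off the work surface, if the arm or the gripper's body presses on something with over 40 N, if the wrist force passes 120 N, or if a joint passes its speed limit or range.

## Working session

There is one attempt and no reset: what is moved stays moved. The work goes in short steps, Python scripts to look and compute and a tool call to move; the robot and the scene stay as the last step left them, time stands still between calls to the robot, and variables do not carry over. Pictures are saved under pics/ and viewed, and the job is handed in when it is done.

Besides the shell and the picture viewer there is one more tool, called as name([rows], argument=value, ...), one row to a line, values as JSON. step_arm: Moves the arm, as the interface text tells. Its arguments: {"type":"object","properties":{"rows":{"type":"array"},"squeeze":{"type":"number"}},"required":["rows"]}

```bash
mkdir -p pics; ls; python3 - <<'E'
from station import *
import cv2,numpy as np
s=sense()
for k,v in s.items(): print(k,np.round(v,3))
for n in ["scene","top","wrist"]:
    f=grab_frame(n); cv2.imwrite(f"pics/{n}0.png",f["color"]); np.savez(f"{n}0.npz",**f)
    print(n,f["mtx"].round(1).tolist(),(f.get("T") if "T" in f else f["T_tool_cam"]).round(3).tolist(), list(f.keys()))
E
```

```text
pics
t 0.0
joint_positions [ 1.271  0.508 -0.238  1.501  0.126  1.149 -0.155]
qvel [-0.002 -0.001 -0.    -0.    -0.001  0.001  0.002]
tau [-2.0000e-03 -6.2059e+01 -2.1870e+00 -2.4965e+01  1.3000e-02  1.2000e-02
 -0.0000e+00]
eef_pos [ 246.406 -573.783  204.525]
orientation [ 0.835 -0.55  -0.001 -0.   ]
force [ 1.398 -0.278  0.347]
moment [-0.016 -0.023  0.029]
grip_width 85.587
scene [[413.5, 0.0, 275.4], [0.0, 413.5, 205.9], [0.0, 0.0, 1.0]] [[0.28, -0.806, 0.521, 1091.038], [0.96, 0.227, -0.165, -172.544], [0.015, 0.546, 0.838, 907.468], [0.0, 0.0, 0.0, 1.0]] ['color', 'depth', 'mtx', 'T']
top [[445.0, 0.0, 274.2], [0.0, 445.0, 213.9], [0.0, 0.0, 1.0]] [[0.027, 0.994, -0.106, 496.944], [-1.0, 0.027, -0.001, -1.354], [0.002, 0.106, 0.994, 1038.391], [0.0, 0.0, 0.0, 1.0]] ['color', 'depth', 'mtx', 'T']
wrist [[353.1, 0.0, 277.7], [0.0, 353.1, 208.7], [0.0, 0.0, 1.0]] [[1.0, 0.001, -0.001, 1.163], [0.0, -0.953, -0.303, -76.721], [-0.001, 0.303, -0.953, -169.024], [0.0, 0.0, 0.0, 1.0]] ['color', 'depth', 'mtx', 'T_tool_cam']
```

View pics/scene0.png

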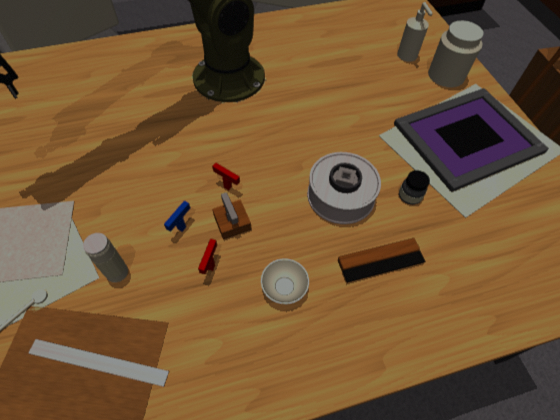

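View pics/top0.png

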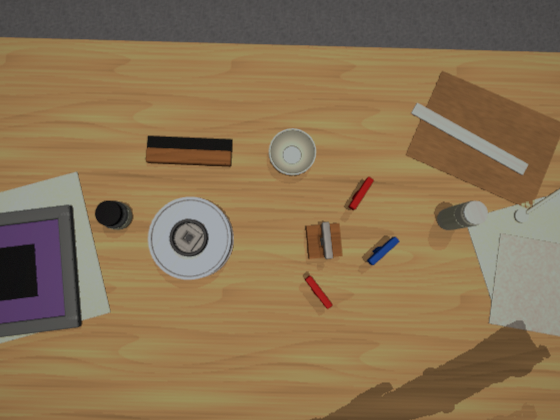

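View pics/wrist0.png

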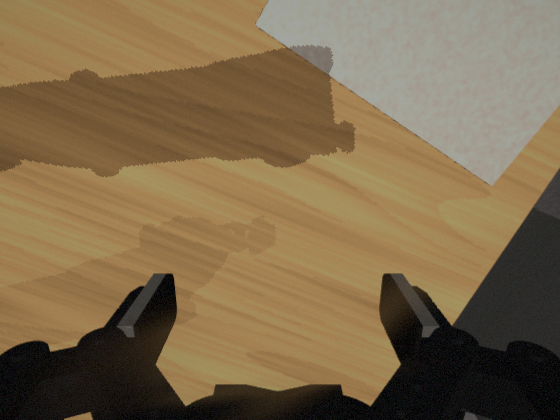

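Top view. These could be taken for the key:
- grey steel T in the wooden rest, (327,240)
- red look-alikes, (361,193) and (319,292)
- blue look-alike, (383,250)

I choose the grey one, which stands in the rest. The tin is at (190,238), with the plug at (189,237). Next, a close crop and measurements.

```bash
cat > h.py <<'E'
import numpy as np,cv2
def ray(f,u,v,z,T=None):
    T=f["T"] if T is None else T
    K=f["mtx"]; d=np.array([(u-K[0,2])/K[0,0],-(v-K[1,2])/K[1,1],-1.])
    D=T[:3,:3]@d; o=T[:3,3]; return o+D*(z-o[2])/D[2]
def proj(f,P,T=None):
    T=f["T"] if T is None else T
    c=T[:3,:3].T@(np.asarray(P)-T[:3,3]); K=f["mtx"]
    return K[0,2]+K[0,0]*c[0]/-c[2],K[1,2]-K[1,1]*c[1]/-c[2]
def pc(f,T=None):
    T=f["T"] if T is None else T
    K=f["mtx"];h,w=f["depth"].shape;u,v=np.meshgrid(np.arange(w),np.arange(h));d=f["depth"]
    p=np.stack([(u-K[0,2])/K[0,0]*d,-(v-K[1,2])/K[1,1]*d,-d],-1)
    return p@T[:3,:3].T+T[:3,3]
E
python3 - <<'E'
from h import *
f=np.load("top0.npz")
P=pc(f)
c=f["color"]
a=cv2.resize(c[190:290,130:250],None,fx=3.3,fy=3.3,interpolation=cv2.INTER_CUBIC)
b=cv2.resize(c[190:290,280:400],None,fx=3.3,fy=3.3,interpolation=cv2.INTER_CUBIC)
cv2.imwrite("pics/crop0.png",np.hstack([a,b]))
for n,(z0,z1,u0,u1,v0,v1) in {"key":(72,95,300,350,210,270),"rest":(25,45,295,350,215,265),"tin":(60,105,140,240,190,285)}.items():
    m=np.zeros(P.shape[:2],np.uint8); s=P[v0:v1,u0:u1,2]; m[v0:v1,u0:u1]=((s>z0)&(s<z1)&(f["depth"][v0:v1,u0:u1]>0))
    q=P[m>0]; r=cv2.minAreaRect(q[:,:2].astype(np.float32)); print(n,len(q),q[:,2].mean().round(1),r)
E
```

```text
key 285 80.9 ((547.119384765625, -116.72207641601562), (79.71498107910156, 16.316818237304688), 6.772908687591553)
rest 799 34.4 ((547.8001098632812, -115.24335479736328), (74.64403533935547, 75.5892333984375), 6.260653972625732)
tin 5381 73.4 ((545.201904296875, 182.69381713867188), (178.3114471435547, 178.52548217773438), 2.6025240421295166)
```

View pics/crop0.png

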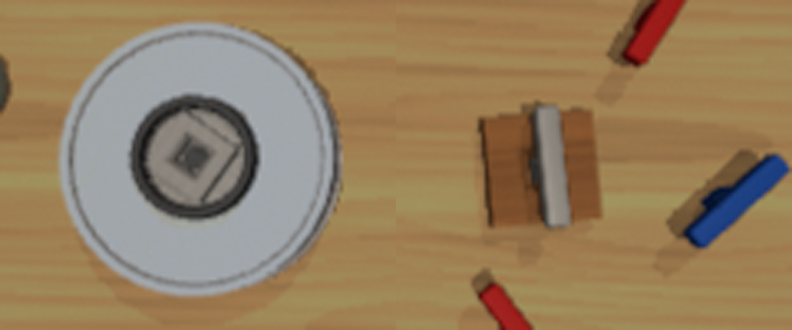

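The crop shows the plain grey T in the rest, with the red and blue ones standing apart, so the choice holds. Key bar: (547,-117), bar top 81 mm (expected 82), long axis 0.118 rad from world x. Moving above it.

step_arm([
  [1,-21.5,-32.6,0,0],
  [1,-21.5,-32.6,0,0],
  [1,-21.5,-32.6,0,0],
  [1,-21.5,-32.6,0,0],
  [1,-21.5,-32.6,0,0],
  [1,-21.5,-32.6,0,0],
  [1,-21.5,-32.6,0,0],
  [1,-21.5,-32.6,0,0],
  [1,-21.5,-32.6,0,0],
  [1,-21.5,-32.6,0,0],
  [1,-21.5,-32.6,0,0],
  [1,-21.5,-32.6,0,0],
  [1,-21.5,-32.6,0,0],
  [1,-21.5,-32.6,0,0],
  [1,0,0,0,0.1],
  [1,0,0,0,0.1],
  [1,0,0,0,0.09],
  [1,0,0,0,0],
])

```text
t: 1.65
eef_pos: [557.9, -94.2, 197.4]
orientation: [0.742, -0.671, -0.005, -0.0]
force: [0.4, 0.4, 0.9]
grip_width: 85.5
```

```bash
cat >> h.py <<'E'
def st():
    from station import sense
    from scipy.spatial.transform import Rotation as R
    s=sense(); Rm=R.from_quat(s["orientation"]).as_matrix()
    T=np.eye(4);T[:3,:3]=Rm;T[:3,3]=s["eef_pos"]
    return s,T
def show(target=None,ang=None):
    s,T=st(); a=np.arctan2(T[1,0],T[0,0])
    print("t",round(s["t"],2),"p",np.round(s["eef_pos"],1),"xang",round(a,4),"zax",T[:3,2].round(4),"F",np.round(s["force"],2),"M",np.round(s["moment"],3),"w",round(s["grip_width"],1),"q7",round(s["joint_positions"][6],2))
    if target is not None: print("tool delta",(T[:3,:3].T@(np.array(target)-T[:3,3])).round(2))
    if ang is not None: print("twist",round((a-ang+np.pi/2)%np.pi-np.pi/2,4))
    return s,T
E
python3 - <<'E'
from h import *
s,T=show([547,-116.7,205],.118-np.pi/2)
from station import *
f=grab_frame("wrist");W=T@f["T_tool_cam"];cv2.imwrite("pics/w1.png",f["color"]);np.savez("w1.npz",W=W,**f)
P=pc(f,W)
for n,(z0,z1) in {"key":(74,95),"rest":(25,45)}.items():
    m=(P[...,2]>z0)&(P[...,2]<z1)&(f["depth"]>0)&(abs(P[...,0]-547)<60)&(abs(P[...,1]+116)<60)
    q=P[m]; 
    if len(q)>9: print(n,len(q),q[:,2].mean().round(1),cv2.minAreaRect(q[:,:2].astype(np.float32)))
E
```

```text
t 1.65 p [557.9 -94.2 197.4] xang -1.4705 zax [-0.0077  0.0072 -0.9999] F [0.39 0.37 0.88] M [ 0.014  0.034 -0.005] w 85.5 q7 -1.47
tool delta [21.25 13.18 -7.71]
twist -0.0177
key 1696 81.8 ((545.1895141601562, -117.65508270263672), (78.97081756591797, 16.07849884033203), 6.955443382263184)
rest 4339 35.2 ((545.177001953125, -116.16297912597656), (75.45651245117188, 75.24250793457031), 6.226171970367432)
```

View pics/w1.png

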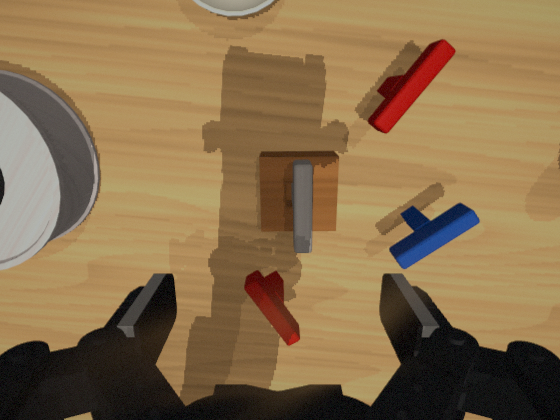

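The wrist view shows the grey bar at about (303,205) in the rest, the red ones at (412,85) and (272,308), and blue at (433,235). Wrist depth gives the bar at (545,-117.7) with its top at 81.8, which agrees with the top view. Descending partway.

step_arm([
  [1,7,4.7,8,0],
  [1,7,4.7,12,0],
  [1,6,4,14,0],
  [1,0,0,14,-0.018],
  [1,0,0,12,0],
  [1,0,0,6,0],
  [1,0,0,0,0],
  [1,0,0,0,0],
])

```text
t: 2.37
eef_pos: [541.3, -123.5, 125.7]
orientation: [0.754, -0.657, -0.006, 0.001]
force: [0.5, -0.4, 0.8]
grip_width: 85.4
```

```bash
python3 - <<'E'
from h import *
s,T=show([546,-117.2,66],.12-np.pi/2)
from station import *
f=grab_frame("wrist");s,T=show();W=T@f["T_tool_cam"]
P=pc(f,W)
for n,(z0,z1) in {"key":(74,95),"rest":(25,45)}.items():
    m=(P[...,2]>z0)&(P[...,2]<z1)&(f["depth"]>0)&(abs(P[...,0]-547)<60)&(abs(P[...,1]+116)<40)
    q=P[m]; 
    if len(q)>9: print(n,len(q),q[:,2].mean().round(1),cv2.minAreaRect(q[:,:2].astype(np.float32)))
E
```

```text
t 2.37 p [ 541.3 -123.5  125.7] xang -1.4327 zax [-0.0102  0.0051 -0.9999] F [ 0.46 -0.4   0.75] M [-0.029  0.031  0.009] w 85.4 q7 -1.41
tool delta [-5.22 -6.12 59.69]
twist 0.0181
t 2.42 p [ 541.3 -123.6  125.9] xang -1.433 zax [-0.0101  0.005  -0.9999] F [-0.06  0.17  0.28] M [-0.011 -0.007  0.017] w 85.1 q7 -1.41
key 2967 82.1 ((544.649169921875, -117.79901123046875), (79.65013885498047, 15.97548770904541), 6.714163303375244)
rest 7066 35.3 ((544.9469604492188, -116.20199584960938), (75.82827758789062, 75.04063415527344), 6.160373687744141)
```

step_arm([
  [1,-2,-2,0,0.008],
  [1,-1.5,-1.5,5,0.006],
  [1,-0.5,-0.5,9,0],
  [1,0,0,9,0],
  [1,0,0,9,0],
  [1,0,0,8,0],
  [1,0,0,5,0],
  [1,0,0,2,0],
  [1,0,0,0,0],
])

```text
t: 3.17
eef_pos: [546.0, -117.7, 75.2]
orientation: [0.75, -0.662, -0.004, 0.001]
force: [-0.1, -0.4, 0.3]
grip_width: 85.4
```

```bash
python3 - <<'E'
from h import *
s,T=show([545.3,-117.5,66],.119-np.pi/2)
from station import *
f=grab_frame("wrist");s,T=st();W=T@f["T_tool_cam"]; cv2.imwrite("pics/w2.png",f["color"])
P=pc(f,W)
for n,(z0,z1) in {"key":(74,95),"rest":(25,45)}.items():
    m=(P[...,2]>z0)&(P[...,2]<z1)&(f["depth"]>0)&(abs(P[...,0]-547)<60)&(abs(P[...,1]+116)<20)
    q=P[m]; 
    if len(q)>9: print(n,len(q),q[:,2].mean().round(1),cv2.minAreaRect(q[:,:2].astype(np.float32)))
E
```

```text
t 3.17 p [ 546.  -117.7   75.2] xang -1.4458 zax [-0.0071  0.0047 -1.    ] F [-0.07 -0.39  0.27] M [-0.02   0.003  0.025] w 85.4 q7 -1.46
tool delta [-0.27  0.6   9.24]
twist 0.006
key 4527 82.1 ((544.6361083984375, -117.66766357421875), (80.08967590332031, 16.003799438476562), 6.904305458068848)
rest 3879 35.1 ((544.9397583007812, -115.99998474121094), (79.85620880126953, 39.9964714050293), 0.003325162222608924)
```

View pics/w2.png

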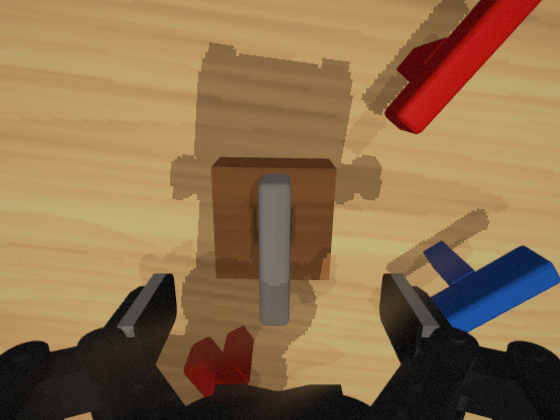

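The bar is centred between the jaws at about (275,250). Going down 9 mm and gripping.

step_arm([
  [1,0,0.4,3.5,0.003],
  [1,0,0.2,3,0.002],
  [1,0,0,1,0],
  [1,0,0,0,0],
  [0,0,0,0,0],
  [0,0,0,0,0],
  [0,0,0,0,0],
  [0,0,0,0,0],
  [0,0,0,0,0],
  [0,0,0,0,0],
  [0,0,0,0,0],
  [0,0,0,0,0],
  [0,0,0,0,0],
  [0,0,0,0,0],
], squeeze=80)

```text
t: 4.38
eef_pos: [546.6, -118.3, 69.0]
orientation: [0.748, -0.664, -0.003, -0.0]
force: [1.3, -0.3, -0.5]
grip_width: -0.1
```

```bash
python3 - <<'E'
from h import *
show([545.3,-117.5,66],.119-np.pi/2)
E
```

```text
t 4.38 p [ 546.6 -118.3   69. ] xang -1.4519 zax [-0.0036  0.0039 -1.    ] F [ 1.25 -0.31 -0.49] M [ 0.033 -0.037  0.072] w -0.1 q7 -1.47
tool delta [-0.91  1.19  2.97]
twist -0.0001
```

```bash
python3 - <<'E'
from h import *
from station import *
for n in ["wrist","scene","top"]:
    f=grab_frame(n); c=f["color"]
    np.savez(n+"3.npz",**f)
    if n=="scene": c=cv2.resize(c[130:290,130:350],None,fx=3,fy=3)
    cv2.imwrite(f"pics/{n}3.png",c)
show()
E
```

```text
t 4.53 p [ 546.6 -118.3   69. ] xang -1.4519 zax [-0.0036  0.0039 -1.    ] F [ 0.31  0.02 -0.75] M [0.002 0.001 0.017] w -0.2 q7 -1.47
```

View pics/wrist3.png

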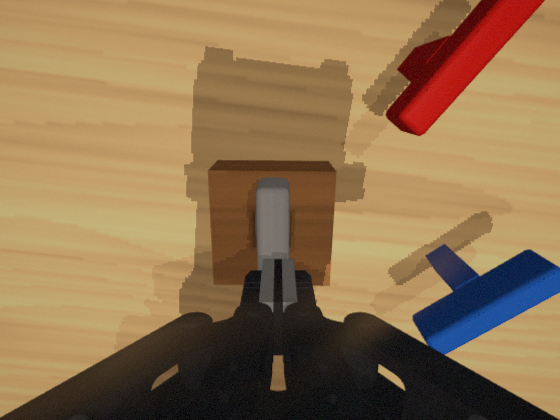

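View pics/scene3.png

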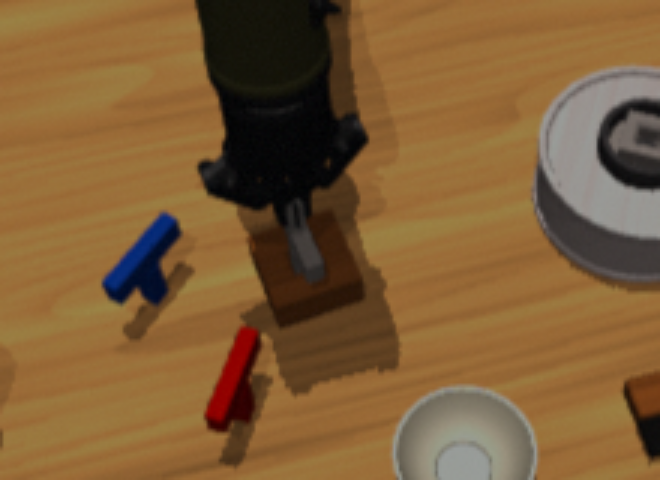

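```bash
python3 - <<'E'
from h import *
f=dict(np.load("wrist3.npz")); C=f["T_tool_cam"]
for p in [(0,0,14),(0,0,0),(0,0,-5),(0,-11,14)]: print(p,proj(f,p,C))
P=pc(f,C)
d=f["depth"]
for v in range(170,340,8): print(v,[tuple(P[v,u].round(0)) for u in (262,270,278,290)])
E
python3 - <<'E'
import cv2
c=cv2.imread('pics/wrist3.png')[150:400,150:410]
cv2.imwrite('pics/w3c.png',cv2.resize(c,None,fx=2.4,fy=2.4,interpolation=cv2.INTER_CUBIC))
E
```

```text
(0, 0, 14) (np.float64(274.77345369215607), np.float64(240.9729743484997))
(0, 0, 0) (np.float64(274.5947415124261), np.float64(251.4221439035445))
(0, 0, -5) (np.float64(274.524482874234), np.float64(255.53011474405758))
(0, -11, 14) (np.float64(274.7195992114093), np.float64(222.48586940101114))
170 [(np.float64(-8.0), np.float64(-36.0), np.float64(35.0)), (np.float64(-3.0), np.float64(-36.0), np.float64(34.0)), (np.float64(2.0), np.float64(-36.0), np.float64(35.0)), (np.float64(9.0), np.float64(-36.0), np.float64(35.0))]
178 [(np.float64(-6.0), np.float64(-38.0), np.float64(5.0)), (np.float64(-2.0), np.float64(-38.0), np.float64(6.0)), (np.float64(2.0), np.float64(-38.0), np.float64(6.0)), (np.float64(9.0), np.float64(-32.0), np.float64(33.0))]
186 [(np.float64(-6.0), np.float64(-37.0), np.float64(-9.0)), (np.float64(-2.0), np.float64(-38.0), np.float64(-10.0)), (np.float64(2.0), np.float64(-38.0), np.float64(-10.0)), (np.float64(9.0), np.float64(-27.0), np.float64(34.0))]
194 [(np.float64(-6.0), np.float64(-35.0), np.float64(-14.0)), (np.float64(-2.0), np.float64(-35.0), np.float
[... 3626 characters left out ...]
)]
322 [(np.float64(-3.0), np.float64(-12.0), np.float64(-77.0)), (np.float64(-1.0), np.float64(-10.0), np.float64(-75.0)), (np.float64(2.0), np.float64(-2.0), np.float64(-63.0)), (np.float64(5.0), np.float64(-12.0), np.float64(-77.0))]
330 [(np.float64(-3.0), np.float64(-12.0), np.float64(-81.0)), (np.float64(-1.0), np.float64(-8.0), np.float64(-75.0)), (np.float64(2.0), np.float64(1.0), np.float64(-64.0)), (np.float64(5.0), np.float64(-12.0), np.float64(-81.0))]
338 [(np.float64(-3.0), np.float64(-11.0), np.float64(-84.0)), (np.float64(-1.0), np.float64(-3.0), np.float64(-74.0)), (np.float64(2.0), np.float64(4.0), np.float64(-65.0)), (np.float64(5.0), np.float64(-11.0), np.float64(-83.0))]
```

View pics/w3c.png

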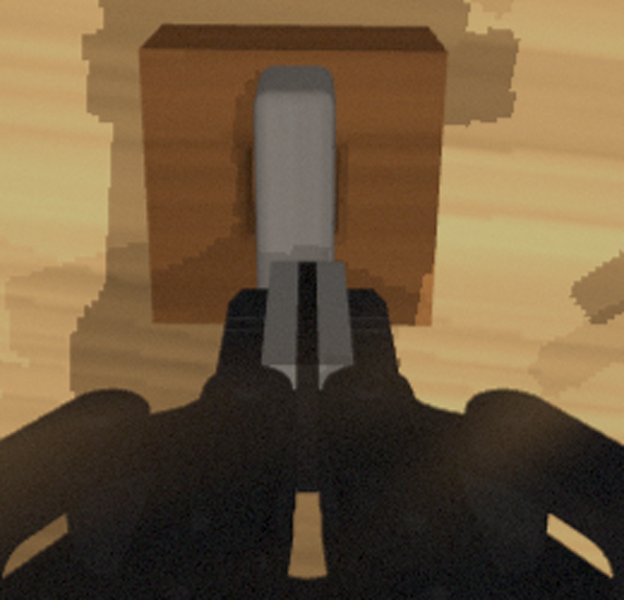

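```bash
python3 - <<'E'
from h import *
f=dict(np.load("scene3.npz")); P=pc(f); d=f["depth"]
m=(abs(P[...,0]-546)<60)&(abs(P[...,1]+118)<14)&(d>0)&(P[...,2]>60)&(P[...,2]<200)
ys,xs=np.where(m)
for u in sorted(set(xs)):
    print(u,[ (v,tuple(P[v,u].round(0).astype(int))) for v in ys[xs==u][::3]])
f=dict(np.load("wrist3.npz")); P=pc(f,f["T_tool_cam"])
for u in (264,268,284,287): print(u,[(v,P[v,u].round(0).tolist()) for v in range(256,272,2)])
f=dict(np.load("w1.npz")); P=pc(f,f["T_tool_cam"])
for u,v in [(155,280),(165,277),(150,300),(395,280),(405,285),(430,332),(130,325)]: print(u,v,P[v,u].round(0))
E
```

```text
220 [(np.int64(185), (np.int64(568), np.int64(-131), np.int64(198))), (np.int64(188), (np.int64(568), np.int64(-132), np.int64(188)))]
221 [(np.int64(185), (np.int64(568), np.int64(-129), np.int64(197))), (np.int64(188), (np.int64(565), np.int64(-130), np.int64(184))), (np.int64(191), (np.int64(564), np.int64(-130), np.int64(171))), (np.int64(194), (np.int64(565), np.int64(-132), np.int64(161))), (np.int64(197), (np.int64(555), np.int64(-132), np.int64(136)))]
222 [(np.int64(184), (np.int64(566), np.int64(-126), np.int64(198))), (np.int64(187), (np.int64(567), np.int64(-127), np.int64(188))), (np.int64(190), (np.int64(564), np.int64(-128), np.int64(174))), (np.int64(193), (np.int64(565), np.int64(-129), np.int64(164))), (np.int64(196), (np.int64(559), np.int64(-130), np.int64(144))), (np.int64(199), (np.int64(555), np.int64(-131), np.int64(127))), (np.int64(202), (np.int64(550), np.int64(-131), np.int64(108)))]
223 [(np.int64(183), (np.int64(555), np.int64(-123), np.int64(185))), (np.int64(186), (np.int64(567), np.int64(-125), np.int64(191))), (np.int64(189), (np.int64(566), np.int64
[... 8827 characters left out ...]
1.0, -38.0]), (268, [-2.0, -11.0, -39.0]), (270, [-2.0, -10.0, -41.0])]
284 [(256, [5.0, -3.0, -13.0]), (258, [5.0, -3.0, -14.0]), (260, [4.0, -11.0, -32.0]), (262, [4.0, -10.0, -34.0]), (264, [4.0, -11.0, -36.0]), (266, [4.0, -10.0, -37.0]), (268, [4.0, -10.0, -39.0]), (270, [4.0, -11.0, -41.0])]
287 [(256, [6.0, -3.0, -12.0]), (258, [6.0, -2.0, -12.0]), (260, [6.0, -10.0, -31.0]), (262, [6.0, -10.0, -34.0]), (264, [5.0, -11.0, -36.0]), (266, [5.0, -11.0, -38.0]), (268, [5.0, -11.0, -40.0]), (270, [5.0, -11.0, -42.0])]
155 280 [-45. -10. -48.]
165 277 [-42. -10. -46.]
150 300 [-43. -10. -62.]
395 280 [ 46. -11. -50.]
405 285 [ 48. -11. -54.]
430 332 [ 49.  -8. -76.]
130 325 [-44. -10. -77.]
```

Both the wrist depth and the scene camera put the shut fingertips at z≈100, about 32 mm behind the reported TCP. The text says they stand 14 mm ahead of it. So the jaws shut in the air above the bar, which has not moved. From here I use the measured offset: tips at tool z≈-32, grasp point ≈-51. Opening, then descending by that measure.

step_arm([
  [1,0,0,0,0],
  [1,0,0,0,0],
  [1,0,0,0,0],
  [1,0,0,0,0],
  [1,0,0,0,0],
  [1,0,0,0,0],
  [1,0,0,0,0],
  [1,-0.4,0.5,2,0],
  [1,-0.4,0.5,5,0],
  [1,0,0,7,0],
  [1,0,0,7,0],
  [1,0,0,7,0],
  [1,0,0,6,0],
  [1,0,0,4,0],
  [1,0,0,2,0],
  [1,0,0,0,0],
  [1,0,0,0,0],
])

```text
t: 5.95
eef_pos: [544.3, -117.0, 23.1]
orientation: [0.748, -0.664, -0.004, 0.0]
force: [0.1, 0.3, 0.1]
grip_width: 85.5
```

```bash
python3 - <<'E'
from h import *
from station import *
s,T=show([545.3,-117.5,18],.119-np.pi/2)
f=grab_frame("wrist"); cv2.imwrite("pics/w4.png",f["color"])
P=pc(f,f["T_tool_cam"]); W=pc(f,T@f["T_tool_cam"])
m=(W[...,2]>74)&(W[...,2]<92)&(abs(P[...,0])<20)&(f["depth"]>0); q=P[m]; print("bar in tool",q.min(0).round(1),q.max(0).round(1),W[m][:,2].mean(), cv2.minAreaRect(q[:,:2].astype(np.float32)))
E
```

```text
t 5.95 p [ 544.3 -117.    23.1] xang -1.4517 zax [-0.0062  0.0046 -1.    ] F [0.06 0.32 0.15] M [ 0.008 -0.029  0.002] w 85.5 q7 -1.49
tool delta [ 0.6  -1.    5.05]
twist 0.0001
bar in tool [ -7.9 -40.  -61.8] [  8.3  33.6 -51.2] 81.87792072287165 ((0.2020263671875, -3.2206878662109375), (73.57421112060547, 16.12336540222168), 89.90328216552734)
```

View pics/w4.png

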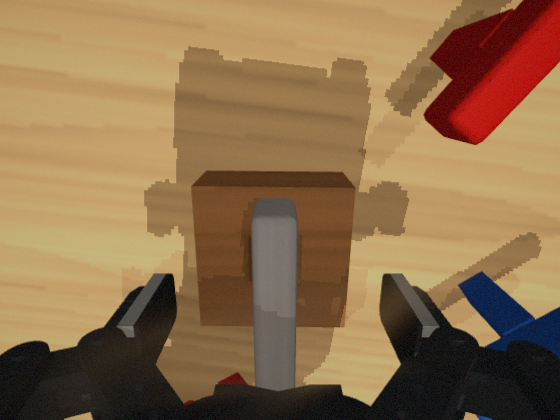

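The bar is centred in tool axes: x≈0.2, and its far end at y=-40. Gripping.

step_arm([
  [1,0,0,2,0],
  [1,0,0,2,0],
  [1,0,0,0,0],
  [0,0,0,0,0],
  [0,0,0,0,0],
  [0,0,0,0,0],
  [0,0,0,0,0],
  [0,0,0,0,0],
  [0,0,0,0,0],
  [0,0,0,0,0],
  [0,0,0,0,0],
  [0,0,0,0,0],
], squeeze=80)

```text
t: 7.0
eef_pos: [545.4, -117.4, 20.3]
orientation: [0.748, -0.664, -0.002, -0.0]
force: [0.3, 0.2, 0.3]
grip_width: 15.0
```

```bash
python3 - <<'E'
from h import *
show([545.3,-117.5,18],.119-np.pi/2)
# plug from top view
f=dict(np.load("top0.npz")); P=pc(f); d=f["depth"]; c=f["color"]
g=cv2.cvtColor(c,cv2.COLOR_BGR2GRAY)
m=((P[...,2]>85)&(P[...,2]<100)&(abs(P[...,0]-545)<60)&(abs(P[...,1]-183)<60)&(d>0))
q=P[m]; print("collar+plug",len(q),q[:,2].mean(),cv2.minEnclosingCircle(q[:,:2].astype(np.float32)))
m=(abs(P[...,2]-70)<6)&(abs(P[...,0]-545)<110)&(abs(P[...,1]-183)<110)
q=P[m]; print("lid",cv2.minEnclosingCircle(q[:,:2].astype(np.float32)))
E
```

```text
t 7.0 p [ 545.4 -117.4   20.3] xang -1.4519 zax [-0.0031  0.0038 -1.    ] F [0.3  0.15 0.34] M [ 0.044 -0.006 -0.044] w 15.0 q7 -1.49
tool delta [0.14 0.1  2.32]
twist -0.0001
collar+plug 681 90.996123744867 ((544.4151000976562, 181.84483337402344), 40.24980545043945)
lid ((544.7637939453125, 182.1788787841797), 90.24791717529297)
```

Held, with the width at 15.0. Lifting, then carrying to a spot from which the wrist camera sees the plug.

step_arm([
  [0,0,0,-4,0],
  [0,0,0,-8,0],
  [0,0,0,-12,0],
  [0,0,0,-14,0],
  [0,0,0,-14,0],
  [0,0,0,-14,0],
  [0,0,0,-14,0],
  [0,0,0,-12,0],
  [0,0,0,-8,0],
  [0,0,0,-4,0],
  [0,0,0,0,0],
])

```text
t: 7.92
eef_pos: [542.9, -117.1, 131.9]
orientation: [0.748, -0.664, -0.005, 0.001]
force: [-0.1, 0.6, -2.5]
grip_width: 15.1
```

```bash
python3 - <<'E'
from h import *
from station import *
show([465,165,145])
f=grab_frame("scene"); c=cv2.resize(f["color"][60:300,100:420],None,fx=2.3,fy=2.3)
cv2.imwrite("pics/s5.png",c)
E
```

```text
t 7.92 p [ 542.9 -117.1  131.9] xang -1.4513 zax [-0.0085  0.0052 -1.    ] F [-0.12  0.58 -2.47] M [ 0.005 -0.021 -0.019] w 15.1 q7 -1.44
tool delta [-289.48   43.79  -11.02]
```

View pics/s5.png

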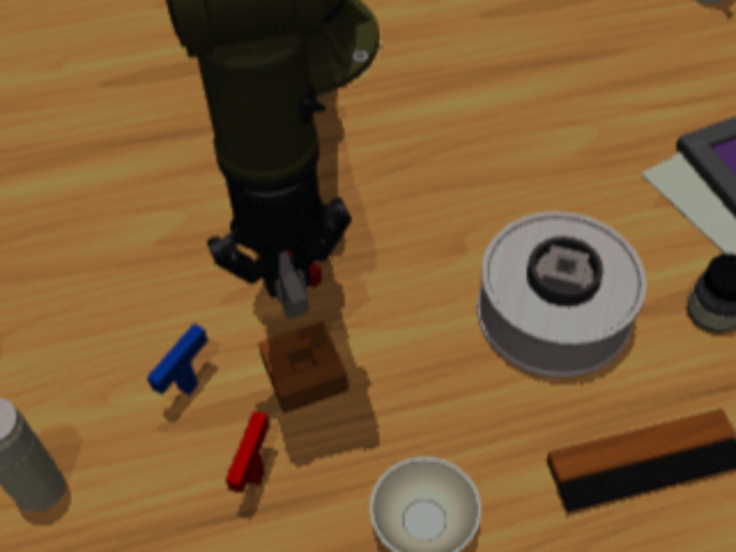

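The key hangs in the jaws at (290,280) and the rest's hole at (303,355) is empty. Carrying over.

step_arm([
  [0,-10,2,-6,0],
  [0,-20,3.3,-6,0],
  [0,-24,3.3,-3,0],
  [0,-24,3.3,0,0],
  [0,-24,3.3,0,0],
  [0,-24,3.3,0,0],
  [0,-24,3.3,0,0],
  [0,-24,3.3,0,0],
  [0,-24,3.3,0,0],
  [0,-22,3,0,0],
  [0,-18,2,0,0],
  [0,-10,1,0,0],
  [0,-4,0,0,0],
  [0,0,0,0,0],
  [0,0,0,0,0],
])

```text
t: 9.22
eef_pos: [464.8, 145.8, 144.0]
orientation: [0.749, -0.663, -0.012, 0.007]
force: [-0.7, -0.2, -2.7]
grip_width: 15.0
```

```bash
python3 - <<'E'
from h import *
from station import *
s,T=show([465,165,145])
f=grab_frame("wrist"); W=T@f["T_tool_cam"]; np.savez("w6.npz",W=W,TT=T,**f)
cv2.imwrite("pics/w6.png",f["color"])
E
```

```text
t 9.22 p [464.8 145.8 144. ] xang -1.4489 zax [-0.0263  0.0056 -0.9996] F [-0.75 -0.21 -2.68] M [-0.074 -0.076  0.027] w 15.0 q7 -1.95
tool delta [-19.    -2.47  -0.94]
```

View pics/w6.png

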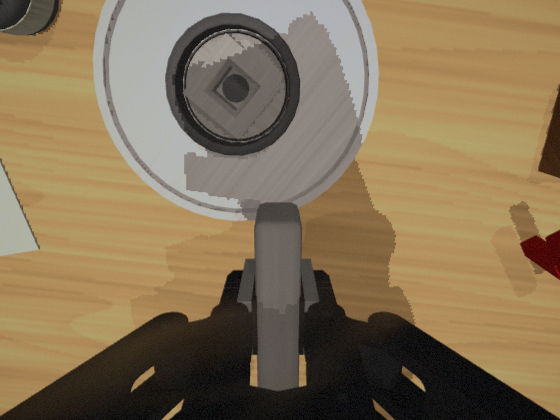

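```bash
python3 - <<'E'
from h import *
f=np.load("w6.npz"); c=f["color"][5:165,155:315]
c=cv2.resize(c,None,fx=3.7,fy=3.7,interpolation=cv2.INTER_CUBIC)
c=np.clip(c.astype(float)*1.6,0,255).astype(np.uint8); cv2.imwrite("pics/w6c.png",c)
P=pc(f,f["W"]); d=f["depth"]
m=(P[...,2]>83)&(P[...,2]<100)&(d>0)&(abs(P[...,0]-545)<60)&(abs(P[...,1]-182)<60)
q=P[m]; print(len(q),q[:,2].mean(),cv2.minEnclosingCircle(q[:,:2].astype(np.float32)))
q=P[m&(np.hypot(P[...,0]-545,P[...,1]-182)<31)]; print(len(q),q[:,2].mean(),cv2.minAreaRect(q[:,:2].astype(np.float32)))
# hole: lower region
h=(P[...,2]<84)&(d>0)&(np.hypot(P[...,0]-545,P[...,1]-182)<16); q=P[h]; print(len(q),q.mean(0))
if len(q)>5: print(cv2.minAreaRect(q[:,:2].astype(np.float32)))
E
```

```text
9484 91.86979292268097 ((541.6808471679688, 181.16786193847656), 40.075748443603516)
4813 91.940820456863 ((550.1302490234375, 183.06097412109375), (54.51417541503906, 54.381614685058594), 56.67022705078125)
888 [541.63754424 182.2056527   76.77146584]
((541.62060546875, 181.73147583007812), (17.468637466430664, 17.558258056640625), 56.64305877685547)
```

View pics/w6c.png

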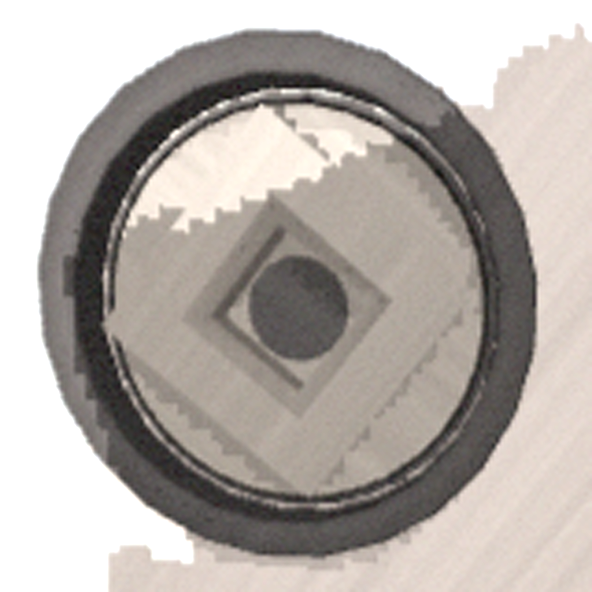

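The hole shows clearly as a diamond at wrist pixel (235,88). Depth puts it at (541.6,181.7), 17.5 mm wide, with its axes at 0.988 rad mod π/2. The top camera gave (544.4,181.8), within the calibration offset. I turn the key counter-clockwise by 0.866 rad, which leaves J7 room for the clockwise tightening, and look again from there.

step_arm([
  [0,7,-6,0,-0.02],
  [0,9,-8,0,-0.06],
  [0,8,-8,0,-0.1],
  [0,0,-5,0,-0.1],
  [0,0,0,0,-0.1],
  [0,0,0,0,-0.1],
  [0,0,0,0,-0.1],
  [0,0,0,0,-0.1],
  [0,0,0,0,-0.08],
  [0,0,0,0,-0.04],
  [0,0,0,0,0],
  [0,0,0,0,0],
  [0,0,0,0,0],
  [0,0,0,0,0],
])

```text
t: 10.43
eef_pos: [500.8, 103.0, 140.6]
orientation: [0.948, -0.317, -0.013, 0.006]
force: [0.4, 0.4, -2.0]
grip_width: 15.1
```

```bash
cat > look.py <<'E'
from h import *
from station import *
import sys
s,T=show([541.7,181.5,145],.988-np.pi/2)
f=grab_frame("wrist"); C=f["T_tool_cam"]; np.savez(sys.argv[1]+".npz",TT=T,**f); cv2.imwrite(f"pics/{sys.argv[1]}.png",f["color"])
W=pc(f,T@C); P=pc(f,C); d=f["depth"]
r=np.hypot(W[...,0]-542,W[...,1]-181.5)
h=(W[...,2]<83)&(W[...,2]>72)&(d>0)&(r<15); q=W[h]
if len(q)>30:
    R=cv2.minAreaRect(q[:,:2].astype(np.float32)); print("hole",len(q),R)
m=(W[...,2]>85)&(W[...,2]<98)&(d>0)&(r<60); q=W[m]
if len(q)>30: print("collar",len(q),q[:,2].mean(),cv2.minEnclosingCircle(q[:,:2].astype(np.float32)))
# key bar top in tool frame
k=(abs(P[...,0])<14)&(P[...,2]>-70)&(P[...,2]<-55)&(P[...,1]<-12)&(P[...,1]>-60)&(d>0); q=P[k]
if len(q)>30:
    print("bar",len(q),"z",np.median(q[:,2]).round(1),"x",np.percentile(q[:,0],[1,99]).round(2),"ymin",np.percentile(q[:,1],[0.5]).round(2))
    print(cv2.minAreaRect(q[:,:2].astype(np.float32)))
    A=np.c_[q[:,0],q[:,1],np.ones(len(q))];co=np.linalg.lstsq(A,q[:,2],rcond=None)[0]; print("slope",co.round(3))
E
python3 look.py w7
```

```text
t 10.43 p [500.8 103.  140.6] xang -0.6462 zax [-0.0293 -0.0036 -0.9996] F [ 0.39  0.37 -2.  ] M [-0.024 -0.008  0.005] w 15.1 q7 -1.18
tool delta [-14.69 -87.18  -5.92]
twist -0.0634
hole 955 ((541.2625122070312, 181.39578247070312), (18.087364196777344, 17.628742218017578), 56.63133239746094)
collar 9840 91.97957392082708 ((541.3829345703125, 181.37728881835938), 40.09831619262695)
bar 3547 z -61.9 x [-7.25  8.34] ymin [-37.86]
((-2.6444082260131836, -25.038917541503906), (22.33578872680664, 26.16272735595703), 0.3204755485057831)
slope [ 6.0000e-03 -6.5000e-02 -6.3292e+01]
```

View pics/w7.png

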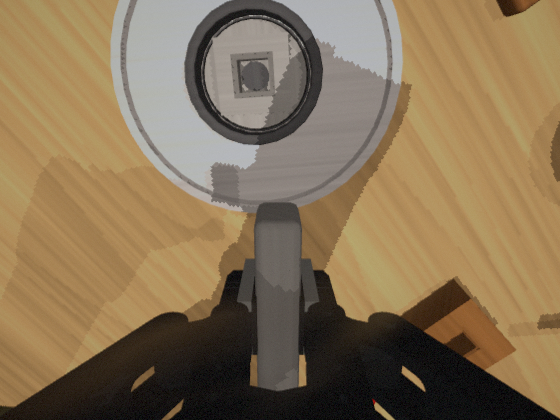

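```bash
cat > chk.py <<'E'
from h import *
import sys
f=np.load(sys.argv[1]+".npz"); T=f["TT"]; C=f["T_tool_cam"]; d=f["depth"]; W=pc(f,T@C);P=pc(f,C)
def fit(q):
    A=np.c_[q[:,0],q[:,1],np.ones(len(q))];return np.linalg.lstsq(A,q[:,2],rcond=None)[0].round(4)
r=np.hypot(W[...,0]-542,W[...,1]-181.5)
print("lid",fit(W[(d>0)&(abs(W[...,2]-70)<5)&(r<84)&(r>45)]))
k=(abs(P[...,0]-.5)<6)&(P[...,2]>-70)&(P[...,2]<-55)&(P[...,1]<-14)&(P[...,1]>-33)&(d>0)
q=P[k];print("bar top in tool",fit(q),len(q), "world",fit(W[k]))
k=(abs(P[...,0]-.5)<5)&(P[...,2]>-70)&(P[...,2]<-10)&(P[...,1]<-33)&(P[...,1]>-60)&(d>0)
q=P[k];print("front face y vs z", [ (z,np.median(q[abs(q[:,2]-z)<1.5][:,1]).round(2)) for z in range(-64,-30,3) if (abs(q[:,2]-z)<1.5).sum()>3])
for y in (-30,-25,-20,-15):
    k=(abs(P[...,1]-y)<1)&(abs(P[...,0])<14)&(P[...,2]>-66)&(P[...,2]<-58)&(d>0); print(y,P[k][:,0].min().round(2),P[k][:,0].max().round(2))
E
python3 chk.py w7
```

```text
lid [ 1.20000e-03 -1.30000e-03  7.02201e+01]
bar top in tool [-2.10000e-03  5.40000e-03 -6.20895e+01] 1836 world [-2.370000e-02 -7.000000e-04  2.146235e+02]
front face y vs z [(-64, np.float64(-34.53)), (-61, np.float64(-35.97)), (-58, np.float64(-37.59)), (-55, np.float64(-37.63)), (-52, np.float64(-37.69)), (-49, np.float64(-37.66)), (-46, np.float64(-37.66)), (-43, np.float64(-37.67)), (-40, np.float64(-37.69))]
-30 -7.36 8.49
-25 -7.48 8.21
-20 -7.15 8.35
-15 -7.29 8.46
```

```bash
cat > go.py <<'E'
from h import *
import sys
c=np.array([0.65,1.9,10.])
def run(z,ang=.988-np.pi/2):
    s,T=show(None,ang)
    b=T[:3,:3]@c+T[:3,3]
    print("bottom",b.round(2),"tool delta",(T[:3,:3].T@(np.array([541.3,181.4,z])-b)).round(2))
run(float(sys.argv[1]))
E
python3 go.py 110
```

```text
t 10.48 p [500.8 103.  140.6] xang -0.6461 zax [-0.0291 -0.0037 -0.9996] F [-0.75 -0.57 -3.14] M [ 0.019 -0.056  0.015] w 14.6 q7 -1.18
twist -0.0633
bottom [499.91 101.06 130.6 ] tool delta [-14.89 -89.47  19.09]
```

step_arm([
  [0,-1,-4,0,-0.01],
  [0,-1.5,-8,0,-0.02],
  [0,-1.5,-9,0,-0.02],
  [0,-1.5,-9,0,-0.01],
  [0,-1.5,-9,0,0],
  [0,-1.5,-9,0,0],
  [0,-1.5,-9,0,0],
  [0,-1.5,-9,2,0],
  [0,-1,-8,2,0],
  [0,-0.5,-5,2,0],
  [0,0,-3,2,0],
  [0,0,0,0,0],
  [0,0,0,0,0],
  [0,0,0,0,0],
])

```text
t: 11.65
eef_pos: [539.1, 189.7, 129.4]
orientation: [0.959, -0.285, -0.014, 0.006]
force: [0.5, -0.4, -2.9]
grip_width: 14.7
```

```bash
python3 go.py 100; python3 look.py w8
```

```text
t 11.65 p [539.1 189.7 129.4] xang -0.5773 zax [-0.0301 -0.0027 -0.9995] F [ 0.53 -0.41 -2.93] M [-0.055 -0.053  0.016] w 14.7 q7 -1.26
twist 0.0055
bottom [538.27 187.76 119.38] tool delta [ 6.47  3.31 19.29]
t 11.65 p [539.1 189.7 129.4] xang -0.5773 zax [-0.0301 -0.0027 -0.9995] F [ 0.53 -0.41 -2.93] M [-0.055 -0.053  0.016] w 14.7 q7 -1.26
tool delta [  6.33   5.75 -15.7 ]
twist 0.0055
hole 33 ((547.1923828125, 174.23472595214844), (13.474639892578125, 1.3198063373565674), 59.779632568359375)
collar 4767 91.63515835338004 ((541.866943359375, 181.6012725830078), 40.13731002807617)
bar 3542 z -61.9 x [-7.35  8.23] ymin [-37.83]
((-2.581179618835449, -25.079410552978516), (22.006601333618164, 26.161605834960938), 0.19647344946861267)
slope [ 5.0000e-03 -6.6000e-02 -6.3292e+01]
```

View pics/w8.png

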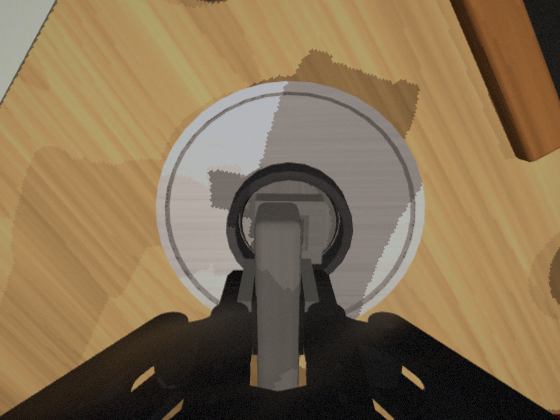

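step_arm([
  [0,1.5,0.8,2,0],
  [0,1.8,0.9,4,0.002],
  [0,1.5,0.8,4,0.002],
  [0,0.8,0.4,3,0],
  [0,0,0,1,0],
  [0,0,0,0,0],
  [0,0,0,0,0],
  [0,0,0,0,0],
  [0,0,0,0,0],
])

```text
t: 12.45
eef_pos: [542.1, 180.8, 113.9]
orientation: [0.957, -0.288, -0.014, 0.006]
force: [0.0, -0.5, -2.9]
grip_width: 15.3
```

```bash
python3 go.py 94; python3 look.py w9 | grep -A1 collar; python3 chk.py w9
```

```text
t 12.45 p [542.1 180.8 113.9] xang -0.5853 zax [-0.0301 -0.0041 -0.9995] F [ 0.03 -0.48 -2.89] M [-0.008 -0.029 -0.023] w 15.3 q7 -1.26
twist -0.0025
bottom [541.25 178.77 103.97] tool delta [-1.18 -2.42  9.95]
collar 5704 91.6862516931592 ((541.7990112304688, 181.63436889648438), 40.03252029418945)
bar 3545 z -61.9 x [-7.34  8.26] ymin [-37.83]
lid [ 2.30000e-03 -6.00000e-04  6.95168e+01]
bar top in tool [-8.00000e-04  3.10000e-03 -6.21128e+01] 1837 world [-2.710000e-02 -2.100000e-03  1.911163e+02]
front face y vs z [(-64, np.float64(-34.39)), (-61, np.float64(-35.81)), (-58, np.float64(-37.53)), (-55, np.float64(-37.59)), (-52, np.float64(-37.66)), (-49, np.float64(-37.67)), (-46, np.float64(-37.66)), (-43, np.float64(-37.62)), (-40, np.float64(-37.62))]
-30 -7.44 8.41
-25 -7.55 8.12
-20 -7.27 8.21
-15 -7.37 8.31
```

step_arm([
  [0,-0.6,-1.2,1,-0.001],
  [0,-0.5,-0.9,3,-0.001],
  [0,0,0,3,0],
  [0,0,0,2,0],
  [0,0,0,0,0],
  [0,0,0,0,0],
])

```text
t: 13.0
eef_pos: [542.1, 184.0, 104.2]
orientation: [0.958, -0.287, -0.014, 0.006]
force: [-0.5, 0.6, -2.0]
grip_width: 15.2
```

```bash
sed -i 's/541.3,181.4,z/541.6,181.5,z/' go.py; python3 go.py 76; python3 - <<'E'
from h import *
from station import *
for n,b in (("scene",(140,220,300,400)),("top",(190,290,130,250))):
    f=grab_frame(n); c=f["color"][b[0]:b[1],b[2]:b[3]]
    cv2.imwrite(f"pics/{n}10.png",np.clip(1.5*cv2.resize(c,None,fx=5,fy=5,interpolation=cv2.INTER_CUBIC).astype(float),0,255).astype(np.uint8))
E
```

```text
t 13.0 p [542.1 184.  104.2] xang -0.5823 zax [-0.0295 -0.0037 -0.9996] F [-0.53  0.59 -2.04] M [-0.019 -0.061  0.014] w 15.2 q7 -1.27
twist 0.0005
bottom [541.27 181.99  94.23] tool delta [ 0.96 -0.12 18.22]
```

View pics/scene10.png

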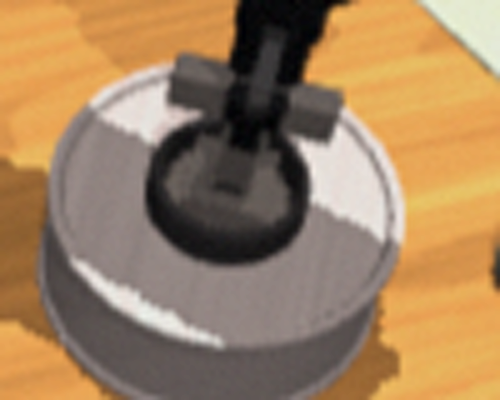

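The shank stands over the hole, at crop (230,180). Lowering into it in small steps.

step_arm([
  [0,0.4,0,1,0],
  [0,0.2,0,2,0],
  [0,0,0,2,0],
  [0,0,0,2,0],
  [0,0,0,1,0],
  [0,0,0,0,0],
])

```text
t: 13.6
eef_pos: [542.7, 183.4, 95.7]
orientation: [0.958, -0.287, -0.013, 0.006]
force: [-0.0, 0.6, -3.0]
grip_width: 14.4
```

```bash
python3 go.py 76
```

```text
t 13.6 p [542.7 183.4  95.7] xang -0.5827 zax [-0.0288 -0.0035 -0.9996] F [-0.04  0.57 -2.96] M [-0.018 -0.042  0.016] w 14.4 q7 -1.28
twist 0.0001
bottom [541.88 181.46  85.76] tool delta [-0.04 -0.06  9.76]
```

6 mm into the hole with no contact force. Continuing down.

step_arm([
  [0,0,0,1.5,0],
  [0,0,0,2,0],
  [0,0,0,2,0],
  [0,0,0,1.5,0],
  [0,0,0,0,0],
])

```text
t: 14.02
eef_pos: [542.4, 183.4, 87.9]
orientation: [0.958, -0.287, -0.013, 0.006]
force: [0.7, -0.6, -2.7]
grip_width: 15.2
```

```bash
python3 go.py 76
```

```text
t 14.02 p [542.4 183.4  87.9] xang -0.5828 zax [-0.029  -0.0036 -0.9996] F [ 0.68 -0.63 -2.68] M [ 0.004 -0.09  -0.039] w 15.2 q7 -1.28
twist 0.0
bottom [541.6  181.38  77.93] tool delta [-0.02 -0.14  1.93]
```

step_arm([
  [0,0,0,0.8,0],
  [0,0,0,0.8,0],
  [0,0,0,0.6,0],
  [0,0,0,0,0],
])

```text
t: 14.35
eef_pos: [542.5, 183.5, 86.6]
orientation: [0.958, -0.287, -0.013, 0.006]
force: [0.3, 0.1, -2.1]
grip_width: 14.9
```

```bash
python3 go.py 76
```

```text
t 14.35 p [542.5 183.5  86.6] xang -0.5827 zax [-0.0281 -0.0038 -0.9996] F [ 0.28  0.08 -2.06] M [-0.    -0.105 -0.037] w 14.9 q7 -1.29
twist 0.0001
bottom [541.7  181.51  76.64] tool delta [-0.06  0.05  0.64]
```

step_arm([
  [0,0,0,0.7,0],
  [0,0,0,0.7,0],
  [0,0,0,0.5,0],
  [0,0,0,0,0],
])

```text
t: 14.68
eef_pos: [542.6, 183.6, 86.5]
orientation: [0.958, -0.287, -0.012, 0.006]
force: [-0.5, -0.2, -1.7]
grip_width: 14.9
```

```bash
python3 go.py 76
```

```text
t 14.68 p [542.6 183.6  86.5] xang -0.5828 zax [-0.0264 -0.0041 -0.9996] F [-0.46 -0.22 -1.72] M [-0.025 -0.009 -0.003] w 14.9 q7 -1.29
twist 0.0
bottom [541.86 181.58  76.53] tool delta [-0.16  0.2   0.53]
```

step_arm([
  [0,0,0,1,0],
  [0,0,0,1,0],
  [0,0,0,1,0],
  [0,0,0,1,0],
])

```text
t: 15.02
eef_pos: [542.8, 183.7, 86.3]
orientation: [0.958, -0.287, -0.011, 0.006]
force: [-2.7, -1.9, 11.0]
grip_width: 15.0
```

```bash
python3 go.py 76
```

```text
t 15.02 p [542.8 183.7  86.3] xang -0.5831 zax [-0.0238 -0.0048 -0.9997] F [-2.68 -1.92 11.04] M [-0.498  0.863 -0.026] w 15.0 q7 -1.29
twist -0.0003
bottom [542.01 181.72  76.3 ] tool delta [-0.22  0.41  0.31]
```

step_arm([
  [0,0,0,1,0],
  [0,0,0,1,0],
  [0,0,0,1,0],
  [0,0,0,1,0],
  [0,0,0,1,0],
  [0,0,0,1,0],
  [0,0,0,1,0],
  [0,0,0,1,0],
])

```text
t: 15.68
eef_pos: [542.7, 183.7, 86.2]
orientation: [0.958, -0.288, -0.008, 0.006]
force: [-3.8, -2.3, 10.4]
grip_width: 15.1
```

```bash
python3 go.py 76
```

```text
t 15.68 p [542.7 183.7  86.2] xang -0.5835 zax [-0.0181 -0.007  -0.9998] F [-3.83 -2.28 10.39] M [-0.477  0.955 -0.044] w 15.1 q7 -1.3
twist -0.0007
bottom [542.01 181.72  76.26] tool delta [-0.22  0.4   0.27]
```

step_arm([
  [0,0,0,1,0],
  [0,0,0,1,0],
  [0,0,0,1,0],
  [0,0,0,1,0],
  [0,0,0,1,0],
  [0,0,0,1,0],
  [0,0,0,1,0],
  [0,0,0,1,0],
  [0,0,0,1,0],
  [0,0,0,1,0],
  [0,0,0,1,0],
  [0,0,0,0,0],
  [0,0,0,0,0],
])

```text
t: 16.77
eef_pos: [542.7, 183.8, 86.4]
orientation: [0.958, -0.288, -0.003, 0.006]
force: [-0.0, 0.1, -2.2]
grip_width: 15.6
```

```bash
python3 go.py 76;python3 go.py 76|head -1;python3 chk.py w9 >/dev/null; python3 look.py w11 | grep -A1 collar; python3 chk.py w11
```

```text
t 16.77 p [542.7 183.8  86.4] xang -0.5837 zax [-0.0095 -0.0099 -0.9999] F [-0.02  0.14 -2.16] M [-0.002 -0.006 -0.054] w 15.6 q7 -1.3
twist -0.001
bottom [542.1  181.78  76.47] tool delta [-0.26  0.5   0.48]
t 16.77 p [542.7 183.8  86.4] xang -0.5837 zax [-0.0095 -0.0099 -0.9999] F [-0.02  0.14 -2.16] M [-0.002 -0.006 -0.054] w 15.6 q7 -1.3
collar 6135 91.71047134383885 ((541.7833862304688, 181.5896453857422), 40.077945709228516)
bar 3538 z -61.9 x [-7.33  8.24] ymin [-37.9]
lid [2.500e-03 2.000e-04 6.926e+01]
bar top in tool [-2.60000e-03  6.30000e-03 -6.20635e+01] 1843 world [-3.700000e-03 -6.100000e-03  1.516435e+02]
front face y vs z [(-64, np.float64(-34.54)), (-61, np.float64(-36.05)), (-58, np.float64(-37.54)), (-55, np.float64(-37.61)), (-52, np.float64(-37.62)), (-49, np.float64(-37.61)), (-46, np.float64(-37.64)), (-43, np.float64(-37.67)), (-40, np.float64(-37.62))]
-30 -7.45 8.39
-25 -7.56 8.09
-20 -7.28 8.25
-15 -7.38 8.34
```

Seated: the origin reads 76.3–76.5 (expected 76), the bar top ≈148.4 (expected 148), and the key is nearly vertical. Now turning clockwise. I shift slightly with each row, because the key axis sits about 2 mm off the TCP axis, and I watch Mz.

step_arm([
  [0,0.1,-0.03,0,0.04],
  [0,0.1,-0.03,0,0.04],
  [0,0.1,-0.03,0,0.04],
  [0,0.1,-0.03,0,0.04],
])

```text
t: 17.15
eef_pos: [542.5, 183.9, 86.3]
orientation: [0.931, -0.366, -0.003, 0.007]
force: [-2.5, -1.1, 2.6]
grip_width: 15.0
```

```bash
python3 go.py 76
```

```text
t 17.15 p [542.5 183.9  86.3] xang -0.7486 zax [-0.0111 -0.0097 -0.9999] F [-2.49 -1.08  2.62] M [-0.186  0.342  0.059] w 15.0 q7 -1.44
twist -0.1658
bottom [541.59 181.96  76.35] tool delta [0.32 0.33 0.35]
```

step_arm([
  [0,0.15,0,0,0.04],
  [0,0.15,0,0,0.04],
])

```text
t: 17.32
eef_pos: [542.5, 183.8, 86.3]
orientation: [0.915, -0.404, -0.003, 0.007]
force: [-1.0, 0.4, 2.6]
grip_width: 15.0
```

```bash
python3 go.py 76
```

```text
t 17.32 p [542.5 183.8  86.3] xang -0.8323 zax [-0.0116 -0.0098 -0.9999] F [-1.02  0.37  2.58] M [-0.086  0.269  0.019] w 15.0 q7 -1.5
twist -0.2495
bottom [541.41 181.9   76.36] tool delta [0.43 0.12 0.36]
```

step_arm([
  [0,0.2,0,0,0.04],
  [0,0.2,0,0,0.04],
])

```text
t: 17.48
eef_pos: [542.6, 183.7, 86.3]
orientation: [0.897, -0.442, -0.003, 0.007]
force: [-1.7, -0.6, 1.0]
grip_width: 15.1
```

```bash
python3 go.py 76
```

```text
t 17.48 p [542.6 183.7  86.3] xang -0.9159 zax [-0.012  -0.0096 -0.9999] F [-1.68 -0.63  0.98] M [-0.092  0.349  0.049] w 15.1 q7 -1.57
twist -0.3331
bottom [541.34 181.96  76.35] tool delta [0.52 0.07 0.35]
```

step_arm([
  [0,0.15,0,0,0.03],
])

```text
t: 17.57
eef_pos: [542.6, 183.7, 86.3]
orientation: [0.89, -0.456, -0.003, 0.007]
force: [-1.6, -0.7, 2.5]
grip_width: 15.4
```

```bash
python3 go.py 76
```

```text
t 17.57 p [542.6 183.7  86.3] xang -0.9479 zax [-0.0122 -0.0096 -0.9999] F [-1.62 -0.74  2.48] M [-0.165  0.246  0.08 ] w 15.4 q7 -1.6
twist -0.3651
bottom [541.3  181.97  76.34] tool delta [0.55 0.02 0.34]
```

Turned 0.365 rad and still free (Mz≈0.05). Stepping on.

step_arm([
  [0,0.2,0,0,0.03],
  [0,0.2,0,0,0.03],
])

```text
t: 17.73
eef_pos: [542.6, 183.6, 86.3]
orientation: [0.875, -0.484, -0.003, 0.007]
force: [-1.6, -1.9, 2.9]
grip_width: 14.8
```

```bash
python3 go.py 76
```

```text
t 17.73 p [542.6 183.6  86.3] xang -1.0106 zax [-0.0126 -0.0095 -0.9999] F [-1.56 -1.91  2.89] M [-0.09   0.344  0.111] w 14.8 q7 -1.65
twist -0.4278
bottom [541.23 181.99  76.32] tool delta [ 0.61 -0.05  0.32]
```

step_arm([
  [0,0.2,0,0,0.03],
  [0,0.2,0,0,0.03],
])

```text
t: 17.9
eef_pos: [542.7, 183.6, 86.3]
orientation: [0.859, -0.511, -0.003, 0.007]
force: [-1.5, -0.8, 2.4]
grip_width: 15.3
```

```bash
python3 go.py 76
```

```text
t 17.9 p [542.7 183.6  86.3] xang -1.0733 zax [-0.013  -0.0093 -0.9999] F [-1.51 -0.8   2.38] M [-0.056  0.311  0.088] w 15.3 q7 -1.7
twist -0.4905
bottom [541.18 182.06  76.33] tool delta [ 0.69 -0.11  0.33]
```

step_arm([
  [0,0.25,0,0,0.03],
  [0,0.25,0,0,0.03],
])

```text
t: 18.07
eef_pos: [542.7, 183.6, 86.3]
orientation: [0.843, -0.538, -0.003, 0.007]
force: [-1.1, -0.4, 2.6]
grip_width: 15.2
```

```bash
python3 go.py 76
```

```text
t 18.07 p [542.7 183.6  86.3] xang -1.1369 zax [-0.0133 -0.009  -0.9999] F [-1.13 -0.43  2.57] M [-0.025  0.349  0.066] w 15.2 q7 -1.75
twist -0.5541
bottom [541.14 182.08  76.35] tool delta [ 0.72 -0.18  0.35]
```

step_arm([
  [0,0.25,-0.1,0,0.03],
  [0,0.25,-0.1,0,0.03],
])

```text
t: 18.23
eef_pos: [542.8, 183.5, 86.3]
orientation: [0.825, -0.565, -0.003, 0.008]
force: [-1.9, -1.0, 2.7]
grip_width: 14.9
```

```bash
python3 go.py 76
```

```text
t 18.23 p [542.8 183.5  86.3] xang -1.2005 zax [-0.0139 -0.0088 -0.9999] F [-1.94 -1.01  2.69] M [-0.093  0.389  0.116] w 14.9 q7 -1.8
twist -0.6178
bottom [541.11 182.11  76.35] tool delta [ 0.74 -0.24  0.35]
```

step_arm([
  [0,0.3,-0.1,0,0.03],
  [0,0.3,-0.1,0,0.03],
])

```text
t: 18.4
eef_pos: [542.7, 183.0, 86.3]
orientation: [0.807, -0.591, -0.003, 0.008]
force: [-2.1, -1.2, 3.3]
grip_width: 15.0
```

```bash
python3 go.py 76
```

```text
t 18.4 p [542.7 183.   86.3] xang -1.2642 zax [-0.0149 -0.0091 -0.9998] F [-2.07 -1.15  3.29] M [-0.243  0.534  0.084] w 15.0 q7 -1.85
twist -0.6814
bottom [540.89 181.75  76.35] tool delta [ 0.45 -0.6   0.34]
```

step_arm([
  [0,0.3,-0.1,0,0.03],
  [0,0.3,-0.1,0,0.03],
])

```text
t: 18.57
eef_pos: [542.6, 182.8, 86.3]
orientation: [0.788, -0.616, -0.003, 0.008]
force: [-2.0, -0.3, 2.1]
grip_width: 15.1
```

```bash
python3 go.py 76
```

```text
t 18.57 p [542.6 182.8  86.3] xang -1.3269 zax [-0.0156 -0.0091 -0.9998] F [-2.02 -0.27  2.15] M [0.011 0.339 0.343] w 15.1 q7 -1.9
twist -0.7441
bottom [540.75 181.61  76.36] tool delta [ 0.31 -0.81  0.35]
```

The bite: Mz jumped from 0.08 to 0.34 between 0.68 and 0.74 rad. Small steps from here.

step_arm([
  [0,0.1,-0.2,0,0.02],
  [0,0.1,-0.2,0,0.02],
])

```text
t: 18.73
eef_pos: [542.6, 182.8, 86.3]
orientation: [0.775, -0.632, -0.003, 0.009]
force: [-2.0, -0.1, 3.3]
grip_width: 14.9
```

```bash
python3 go.py 76
```

```text
t 18.73 p [542.6 182.8  86.3] xang -1.369 zax [-0.0162 -0.0095 -0.9998] F [-1.97 -0.05  3.27] M [-0.117  0.492  0.326] w 14.9 q7 -1.93
twist -0.7862
bottom [540.72 181.74  76.36] tool delta [ 0.41 -0.82  0.34]
```

step_arm([
  [0,0.1,-0.2,0,0.02],
  [0,0.1,-0.2,0,0.02],
  [0,0.1,-0.2,0,0.02],
])

```text
t: 18.98
eef_pos: [542.6, 182.8, 86.3]
orientation: [0.754, -0.657, -0.003, 0.009]
force: [-1.6, -0.3, 3.0]
grip_width: 14.9
```

```bash
python3 go.py 76; python3 look.py w12|grep bar; python3 chk.py w12
```

```text
t 18.98 p [542.6 182.8  86.3] xang -1.4332 zax [-0.0173 -0.0098 -0.9998] F [-1.61 -0.33  3.04] M [-0.139  0.622  0.361] w 14.9 q7 -1.98
twist -0.8504
bottom [540.67 181.77  76.34] tool delta [ 0.4  -0.89  0.32]
bar 3656 z -61.8 x [-6.42  9.18] ymin [-38.82]
lid [ 2.70000e-03 -1.00000e-04  6.90849e+01]
bar top in tool [-2.47000e-02  3.80000e-03 -6.20111e+01] 1828 world [-1.000000e-02 -3.360000e-02  1.598666e+02]
front face y vs z [(-64, np.float64(-35.07)), (-61, np.float64(-36.42)), (-58, np.float64(-38.45)), (-55, np.float64(-38.52)), (-52, np.float64(-38.5)), (-49, np.float64(-38.52)), (-46, np.float64(-38.58)), (-43, np.float64(-38.55)), (-40, np.float64(-38.55))]
-30 -6.44 9.07
-25 -6.58 9.16
-20 -6.35 9.23
-15 -6.4 9.36
```

View pics/w12.png

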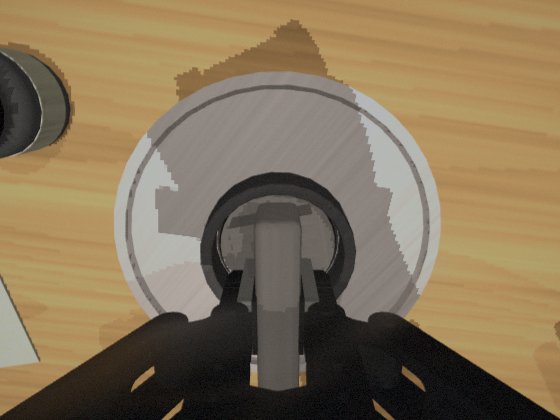

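The plug's diamond has turned with the key (about (280,230) around the shank) and the bar has not slipped in the jaws. Torque is 0.33–0.36 N m, about 0.11–0.17 rad past the bite, so it is snug. I stop here, relax and let go.

step_arm([
  [0,0,0,0,0],
  [0,0,0,0,0],
  [0.3,0,0,0,0],
  [0.3,0,0,0,0],
  [0.4,0,0,0,0],
  [0.6,0,0,0,0],
  [1,0,0,0,0],
  [1,0,0,0,0],
  [1,0,0,0,0],
  [1,0,0,0,0],
  [1,0,0,0,0],
])

```text
t: 19.95
eef_pos: [545.1, 182.9, 85.7]
orientation: [0.753, -0.658, -0.003, 0.008]
force: [-0.3, 0.2, -0.2]
grip_width: 85.2
```

```bash
python3 go.py 76; python3 look.py w13|grep bar; python3 chk.py w13
```

```text
t 19.95 p [545.1 182.9  85.7] xang -1.4373 zax [-0.014  -0.0082 -0.9999] F [-0.25  0.22 -0.2 ] M [-0.007 -0.026  0.014] w 85.2 q7 -1.98
twist -0.8545
bottom [543.15 181.91  75.77] tool delta [ 0.2   1.6  -0.21]
bar 3290 z -62.7 x [-7.69  8.08] ymin [-35.65]
lid [ 1.50000e-03 -4.00000e-04  6.98351e+01]
bar top in tool [ 1.48000e-02  1.15000e-02 -6.27309e+01] 1861 world [-4.400000e-03  8.200000e-03  1.493368e+02]
front face y vs z [(-64, np.float64(-33.78)), (-61, np.float64(-34.68)), (-58, np.float64(-35.26)), (-55, np.float64(-35.32)), (-52, np.float64(-35.35)), (-49, np.float64(-35.44)), (-46, np.float64(-35.45)), (-43, np.float64(-35.46)), (-40, np.float64(-35.52))]
-30 -8.05 7.66
-25 -7.84 7.76
-20 -7.62 8.19
-15 -7.37 8.25
```

View pics/w13.png

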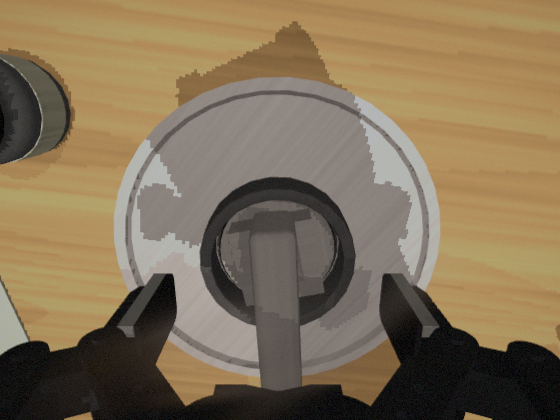

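Released, and the key stands upright with slopes under 0.01. Withdrawing straight up.

step_arm([
  [1,0,0,-4,0],
  [1,0,0,-8,0],
  [1,0,0,-12,0],
  [1,0,0,-14,0],
  [1,0,0,-14,0],
  [1,0,0,-14,0],
  [1,0,0,-14,0],
  [1,0,0,-12,0],
  [1,0,0,-8,0],
  [1,0,0,-4,0],
  [1,0,8,0,0],
  [1,0,15,0,0],
  [1,0,15,0,0],
  [1,0,15,0,0],
  [1,0,8,0,0],
  [1,0,0,0,0],
  [1,0,0,0,0],
  [1,0,0,0,0],
  [1,0,0,0,0],
])

```text
t: 21.58
eef_pos: [480.4, 174.6, 198.8]
orientation: [0.753, -0.658, -0.003, 0.008]
force: [1.0, -0.5, -0.1]
grip_width: 85.3
```

```bash
python3 - <<'E'
from h import *
from station import *
s,T=show()
f=grab_frame("wrist"); W=pc(f,T@f["T_tool_cam"]); d=f["depth"]
cv2.imwrite("pics/w14.png",f["color"])
m=(W[...,2]>138)&(W[...,2]<158)&(np.hypot(W[...,0]-542,W[...,1]-182)<50)&(d>0); q=W[m]
print("bar top",len(q),np.median(q[:,2]),cv2.minAreaRect(q[:,:2].astype(np.float32)))
q=W[m&(np.hypot(W[...,0]-542,W[...,1]-182)<33)];q=q[q[:,2]>144]
A=np.c_[q[:,0],q[:,1],np.ones(len(q))];print("slope",np.linalg.lstsq(A,q[:,2],rcond=None)[0].round(4))
f=grab_frame("scene"); cv2.imwrite("pics/s14.png",f["color"])
E
```

```text
t 21.58 p [480.4 174.6 198.8] xang -1.4367 zax [-0.0155 -0.0086 -0.9998] F [ 1.04 -0.45 -0.05] M [ 0.009 -0.013  0.012] w 85.3 q7 -1.96
bar top 3511 148.21730472099375 ((541.6686401367188, 181.12136840820312), (79.95147705078125, 16.040355682373047), 10.616104125976562)
slope [ 2.500000e-03 -2.500000e-03  1.472462e+02]
```

View pics/w14.png

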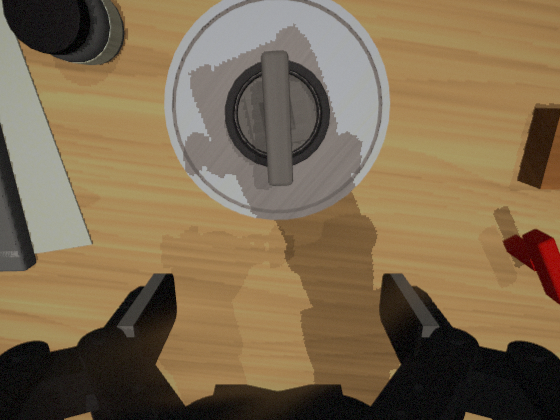

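View pics/s14.png

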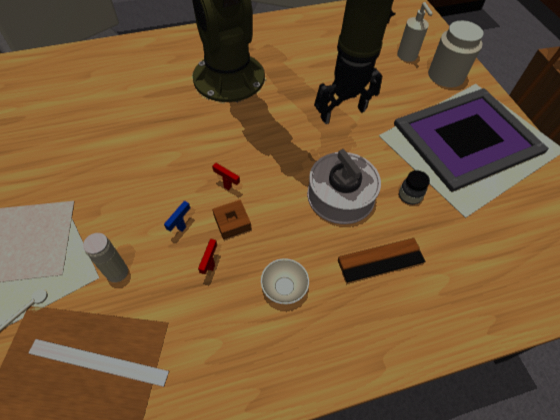

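Quick check of the plug head's own angle.

```bash
python3 - <<'E'
from h import *
from station import *
s,T=st(); f=grab_frame("wrist"); W=T@f["T_tool_cam"]; f=dict(f)
# rectify plug top plane to world grid z=92: 8 px/mm, view rows = -x, cols=-y
c0=np.array([541.7,181.4]); n=35
src=[];dst=[]
for dx,dy in [(-n,-n),(-n,n),(n,n),(n,-n)]:
    src.append(proj(f,[c0[0]+dx,c0[1]+dy,92],W)); dst.append(((n-dy)*8,(n-dx)*8))
H=cv2.getPerspectiveTransform(np.float32(src),np.float32(dst))
im=cv2.warpPerspective(f["color"],H,(560,560),flags=cv2.INTER_CUBIC)
cv2.imwrite("pics/plug.png",np.clip(im.astype(float)*2,0,255).astype(np.uint8))
E
```

```text
(no output)
```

View pics/plug.png

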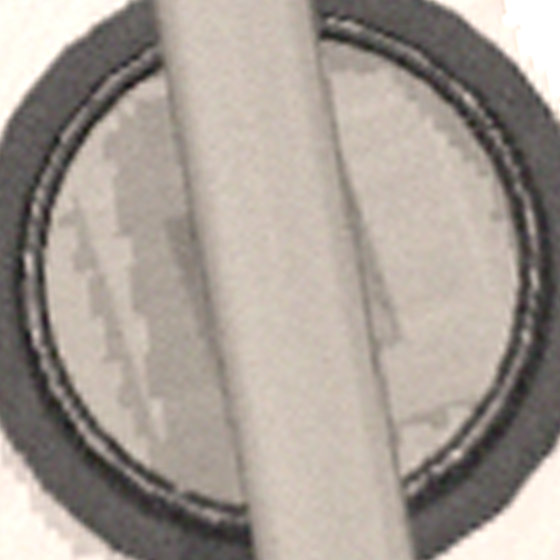

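The rectified crop shows the plug's left edge running (75,205)→(160,435). That puts the plug at about 0.35 rad, trailing the key by roughly the hole's play plus some give. Between the first tight reading (0.743 rad, 0.34 N m) and the last (0.850 rad, 0.36 N m) the tool turned 0.107 rad at about constant torque. So the plug went at least 0.10 rad past the bite, within the snug band and well short of 0.45. Handing in.

```bash
python3 -c "
from station import *
print(finish_job())"
```

```text
the job is handed in; nothing more can be done
None
```

I took the grey steel key from the rest, seated it in the plug, and turned it about 0.85 rad clockwise, until the plug was clearly tight. I then let go and backed the open gripper away. The job was handed in at about 22 s.

**Last checks:**
- **Key:** it stands upright at (541.7, 181.1), tilted about 0.003 rad. The bar top is at 148.2 mm (fully seated is 148).
- **Tightness:** torque jumped from 0.08 to 0.34 N m at the bite and ended at 0.36. I estimate the plug is 0.10 to 0.17 rad past the bite.
- **Forces:** the most I read while pressing on the tin was about 11 N.
- **Other things:** in the last scene picture the bystanders and the red and blue look-alikes look unmoved.

**What failed or disagreed:**
- **First grip:** it closed on air. The fingertips are about 32 mm behind the reported TCP, not 14 mm ahead as the text says. I measured this in two cameras and regripped.
- **Tool tilt:** the tool tilted up to 0.03 rad while carrying the key. Pressing gently in the hole reduced this to about 0.014 rad.
- **Plug angle:** the last picture shows the plug turned about 0.64 rad. That is roughly 0.2 rad less than the tool turned, slightly more than the key's play alone explains. On release the key sprang back about 0.05 rad. The tightness estimate therefore rests on the torque readings, not on that picture.

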